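# Load the core-plug turntable of an imaging microscope and index it

### The arm

A 7-joint arm with a two-finger parallel gripper is mounted at the origin on the work surface. World frame = base frame: x ahead of the robot, y to its left, z up, the work surface at z = 0. Lengths are in m, angles in rad, forces in N, time in s.
With the tool pointing down it reaches from about 0.35 to 0.9 m from the base axis. Payload 7.2 kg.
Tool frame: the origin (TCP) lies at the very end of the fingers, on their centre line; the grasp point (between the pads) lies robot.grip_depth behind it (robot.grip_depth is the distance from the TCP to the grasp point, in m); z points along the fingers, y is the direction in which the jaws open and shut (so a half turn about z gives the same grasp; the last joint's range is limited). The gripper opens to 88 mm and grips with 3 to 60 N. Pads are 20 mm wide; open, the fingers measure 115 mm over their backs; the gripper's body (75 mm by 178 mm) begins 61 mm behind the grasp point.
Start: joints at [-1.355, 0.411, -0.013, 1.596, 0.006, 1.134, -0.082], TCP at [0.175, 0.6, 0.223] pointing down, gripper open.
Joint ranges: [-2.95, 2.95], [-0.29, 1.99], [-1.47, 1.44], [0.14, 2.54], [-1.03, 4.17], [0.13, 1.85], [-2.86, 2.86]. Speed limits (rad/s): [2.39, 2.39, 3.01, 3.01, 3.14, 3.14, 3.14].

### API

Orientations are given as a unit quaternion [w, x, y, z].
In Python, from plant import robot gives the robot as it stands.
- The arm moves only by the tool arm_command, never from a script. Its argument "motion" is a list of rows, each a list of 5 numbers: the finger opening in mm, from 0 to 87.8, then the shift along the tool's x, y, z in mm, then the turn about the tool's z in degrees. A call has 1 to 8 rows; each row is the pose to reach, as a shift and turn from the pose measured when the call began, along the tool's axes at that moment; what a row does not reach only later rows make up. A row lasts 1/10 s, in which the tool goes at most 50 mm and 8.59 degrees, less where a joint would pass 70% of its speed; a pose out of reach is approached as far as the arm can. A call with a gripper value outside its range is refused whole. The fingers move at their own pace and stop on an object; "squeeze" is the grip in N (left out, the last holds). Time passes only in rows, so rows that repeat a pose let the fingers close. It gives the time, the measured TCP pose, the force and the opening at its end, in the units of the state.
- robot.read_state(): the state, without advancing time (a new reading comes with each control period).
- robot.camera(name): name is "side" or "top"; returns a dict with "frame" (384x512x3 uint8, blue, green, red), "fx", "fy", "cx", "cy" (pixels), "R" (3x3) and "t" (3): a world point X has camera coordinates R X + t. Camera axes: x right, y down, z forward; pixel columns grow to the right and rows downward; lengths in m; the calibration is good to about 2 mm. A picture is of the moment at which its call begins. There is no depth.
- robot.hand_in(): hands the job in, once; it reports no verdict.
The state is a dict: "t": time; "qpos": joint angles; "qd": joint speeds; "joint_efforts": joint torques, N m; "tcp_pos": TCP position; "orientation": TCP orientation; "contact_force": force on the tool from outside, world axes, zero at the start; "wrist_torque": the same for the moment, N m; "width": finger opening in m.
Only numpy, scipy, OpenCV 4.12 (cv2) and the standard library are available. Lean on these libraries where they do the work, as an engineer would, in place of code of your own. Each camera call takes 0.05 s, during which the arm holds its last target. There are 200 camera calls.

### The job

Load every rock core plug from the tray into the microscope's turntable: lay each one in a V-groove cradle of its own and push it along the groove, under the clear keeper disc, until it is fully home against the hub. Turn the turntable by its finger posts whenever you need an empty cradle at the open front, and finish with its white mark lined up with the pointer, so that the calibration target is under the lens. Plugs that get knocked out of place must be put back; leave the other things on the desk where they are.

Things in the scene. Friction and masses are not known exactly. Their poses are not given: they have to be found in the camera images.
- axis (a point): Imaging station: cream base plate 335 x 330 mm, 14 mm thick, with a round aluminium turntable on it. This point: the turntable's axis at its top face, 24 mm above the desk. The station is fixed to the desk but stands differently each time. Its axes: -x towards its open front (the robot's side; the base ends 160 mm before the axis), z up. Only the front half of the turntable is open.
- cover_edge (a point): Middle of the front edge of the station's fixed clear dust cover, on its top (81 mm above the desk), 20 mm behind the turntable's axis; axes as the station's. The cover is a 3 mm sheet over the rear half, from this edge 150 mm back (+x) and 155 mm to each side, with walls down to the base at its back and sides.
- lens (a point): Underside of the microscope's lens (ring light 62 mm wide), 140 mm above the desk, 88 mm behind the turntable's axis (station +x). Above it a 46 mm tube and camera up to 295 mm; a level arm (about 180 to 220 mm up) joins it to a 30 mm column at station x = +166, y = -166 mm, 280 mm high.
- stage (a joint): Angle of the turntable (rad): 0 with its white mark at the pointer, growing anticlockwise seen from above; turns without limit and adds up (6.28 is the same place as 0). Bearing drag (about 0.12 N m) stops it soon when not pushed. Disc 266 mm wide, top 24 mm up. On it every 72 degrees: 4 cradles and a fixed white calibration target (60 to 110 mm out, 57 mm high); 5 posts half-way between.
- keeper (a point): Centre of the top of the clear keeper disc in the middle of the turntable: 110 mm across, 63 to 66 mm above the desk, with a small knob to 76 mm. It sits on a hub that has a flat stop, 28 mm from the axis, at the inner end of each cradle, and overhangs the inner ends of the cradles. Turns with the turntable.
- mark (a point): White index line, 6 mm wide, painted radially on the turntable's top at its rim, just outside one finger post (opposite the calibration target); this point is its outer end on the rim, 133 mm from the axis, 24 mm above the desk.
- pointer (a point): Tip of the small fixed black arrow (20 mm wide) on the front of the base, 139 mm in front of the axis, 24 mm above the desk (6 mm outside the mark when they are lined up). Its axes are the station's: x radial (pointing at the axis), y tangential.
- post (a point): Centre of the top of the finger post beside the white mark: an upright fixed steel pin 10 mm thick, 112 mm from the axis, from the turntable's top (24 mm) to 58 mm above the desk. Five such posts stand 72 degrees apart round the turntable, one half-way between each two neighbouring stations. Push any of them sideways to turn the turntable.
- cradle_1 (a point): Cradle 1: radial 90 degree V-groove on the turntable, from the hub's flat stop (28 mm from the axis) to 116 mm out; V bottom 28 mm, edges (23 mm apart) 38 mm above the desk. This point: the centre of a core plug that lies in it touching the hub, 53 mm from the axis, 46 mm up; the plug then reaches from 28 to 78 mm, its inner half under the keeper disc. x points outwards along the groove, z up.
- cradle_2 (a point): Cradle 2: radial 90 degree V-groove on the turntable, from the hub's flat stop (28 mm from the axis) to 116 mm out; V bottom 28 mm, edges (23 mm apart) 38 mm above the desk. This point: the centre of a core plug that lies in it touching the hub, 53 mm from the axis, 46 mm up; the plug then reaches from 28 to 78 mm, its inner half under the keeper disc. x points outwards along the groove, z up.
- cradle_3 (a point): Cradle 3: radial 90 degree V-groove on the turntable, from the hub's flat stop (28 mm from the axis) to 116 mm out; V bottom 28 mm, edges (23 mm apart) 38 mm above the desk. This point: the centre of a core plug that lies in it touching the hub, 53 mm from the axis, 46 mm up; the plug then reaches from 28 to 78 mm, its inner half under the keeper disc. x points outwards along the groove, z up.
- cradle_4 (a point): Cradle 4: radial 90 degree V-groove on the turntable, from the hub's flat stop (28 mm from the axis) to 116 mm out; V bottom 28 mm, edges (23 mm apart) 38 mm above the desk. This point: the centre of a core plug that lies in it touching the hub, 53 mm from the axis, 46 mm up; the plug then reaches from 28 to 78 mm, its inner half under the keeper disc. x points outwards along the groove, z up.
- tray: Black rubber tray fixed to the desk, 158 mm (its x) by 183 mm (its y); floor 6 mm above the desk; rim and a cross of ribs, 5 mm higher and 3 mm wide, make four cells of about 75 x 87 mm. Origin: centre of its underside.
- plug_a_mid (a point): Centre of a rock core plug: plain sandstone cylinder, 25 mm in diameter, 50 mm long, about 60 g, sawn square at both ends, x along its axis. All plugs are alike. It starts lying in a cell of the tray; absent plugs read None. It can roll.
- plug_b_mid (a point): Centre of a rock core plug: plain sandstone cylinder, 25 mm in diameter, 50 mm long, about 60 g, sawn square at both ends, x along its axis. All plugs are alike. It starts lying in a cell of the tray; absent plugs read None. It can roll.
- plug_c_mid (a point): Centre of a rock core plug: plain sandstone cylinder, 25 mm in diameter, 50 mm long, about 60 g, sawn square at both ends, x along its axis. All plugs are alike. It starts lying in a cell of the tray; absent plugs read None. It can roll.
- plug_d_mid (a point): Centre of a rock core plug: plain sandstone cylinder, 25 mm in diameter, 50 mm long, about 60 g, sawn square at both ends, x along its axis. All plugs are alike. It starts lying in a cell of the tray; absent plugs read None. It can roll.
- dropper: Bystander, not to be disturbed: amber dropper bottle, 34 mm thick, 75 mm high, standing. Origin: centre of its underside.
- brush: Bystander, not to be disturbed: small brush about 170 mm long, lying, along its x.
- dish: Bystander, not to be disturbed: round glass dish 60 mm wide, 14 mm high. Origin: centre of its underside.
- slidebox: Bystander, not to be disturbed: white plastic slide box 90 x 60 x 35 mm. Origin: centre of its underside.
Mind the look-alikes: they are no part of the job. Of the things like the tray, leave any that is blue; of the rest the smaller one is meant.

How it is judged:
By the outcome, as a careful person would: the job done as asked, in the order asked, and still so for the second after the job is handed in, with the robot touching nothing.
Of plug_a, plug_b, plug_c, plug_d only 3 to 4 are there at a start; the rules pass over those that are not, and their reading is None.
At some moment in a run one of plug_a, plug_b, plug_c, plug_d may be knocked a few centimetres aside while the robot is not near it.
It also fails if it takes over 210 s, if anything falls off the work surface, if the arm or the gripper's body presses on something with over 40 N, if the wrist force passes 120 N, or if a joint passes its speed limit or range.

## Working session

There is one attempt and no reset: what is moved stays moved. The work goes in short steps, Python scripts to look and compute and a tool call to move; the robot and the scene stay as the last step left them, time stands still between calls to the robot, and variables do not carry over. Pictures are saved under pics/ and viewed, about 12 in all and at most 16, crops included, and the job is handed in when it is done.

Besides the shell and the picture viewer there is one more tool, called after "Emit:" as a command line: name --pt "numbers of a row" for each row, then --argument value for the rest. arm_command: Moves the arm, as the interface text tells. Its arguments: {"type":"object","properties":{"motion":{"type":"array","items":{"type":"array","items":{"type":"number"}}},"squeeze":{"type":"number"}},"required":["motion"]}

```bash
ls; mkdir -p pics
python3 - <<'E'
from plant import robot
import cv2,numpy as np
print(robot.read_state(), robot.grip_depth)
for n in("side","top"):
    c=robot.camera(n); cv2.imwrite(f"pics/{n}0.png",c["frame"])
    print(n,c["fx"],c["fy"],c["cx"],c["cy"],c["R"],c["t"], -np.array(c["R"]).T@c["t"])
a=cv2.imread("pics/top0.png");b=cv2.imread("pics/side0.png")
E
```

```text
pics
{'t': 0.0, 'qpos': array([-1.35518145,  0.41188061, -0.01272793,  1.59705627,  0.00558046,
        1.13428935, -0.0821894 ]), 'qd': array([-0.00099829, -0.00126067,  0.00023528, -0.00078843,  0.00127684,
       -0.00079719, -0.00072154]), 'joint_efforts': array([-9.89230875e-05, -5.87949836e+01,  6.41376413e-01, -2.91084462e+01,
       -5.39039739e-02,  1.79045118e-02,  1.53528363e-04]), 'tcp_pos': array([0.17489485, 0.59949666, 0.221816  ]), 'orientation': array([-6.85661717e-05,  1.41411001e-01,  9.89950650e-01, -7.96221875e-04]), 'contact_force': array([-0.10336352, -0.98663326,  0.04784685]), 'wrist_torque': array([ 0.03487415,  0.00132562, -0.0148698 ]), 'width': 0.08798390416653656} 0.0187
side 466.23769063922475 466.23769063922475 250.21836722606963 189.80571960598144 [[ 0.92276783 -0.38535275  0.00167171]
 [-0.28251705 -0.67945444 -0.67714532]
 [ 0.26207566  0.62437563 -0.73584742]] [-0.45554468  0.17312071  1.32427817] [ 0.12221046 -0.88476477  1.09245609]
top 389.91083809643163 389.91083809643163 249.10694244681787 185.6250503087234 [[ 0.01335891 -0.99990371 -0.00375753]
 [-0.97900875 -0.01231522 -0.20344582]
 [ 0.20337995  0.00639647 -0.979079  ]] [-0.0315972   0.48614347  1.33456347] [ 0.20493736 -0.03414368  1.40542819]
```

View pics/top0.png

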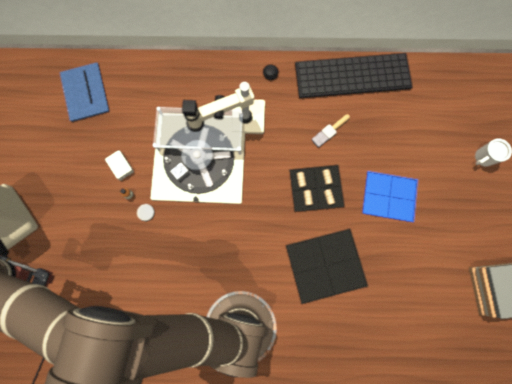

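View pics/side0.png

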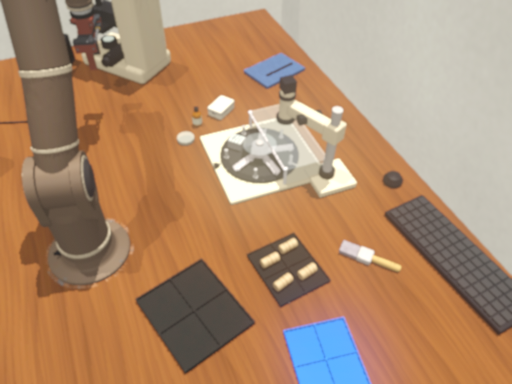

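The top view shows trays at (316,188) (small, black, holding 4 plugs), (326,265) (large, black, empty) and (390,196) (blue). By the description the small black one is meant. The plugs are near (300,180), (327,178), (308,197) and (330,198), and the turntable is at (200,157). I'll check that choice in a close crop.

```bash
cat > h.py <<'E'
from plant import robot
import cv2,numpy as np
def ray(c,u,v,z):
    R=np.array(c["R"]);t=np.array(c["t"]);o=-R.T@t
    d=R.T@np.array([(u-c["cx"])/c["fx"],(v-c["cy"])/c["fy"],1]);s=(z-o[2])/d[2];return o+s*d
def proj(c,X):
    p=np.array(c["R"])@np.array(X)+c["t"];return np.array([c["fx"]*p[0]/p[2]+c["cx"],c["fy"]*p[1]/p[2]+c["cy"]])
def plugs(c,box,z=0.0185):
    x0,y0,x1,y1=box;f=c["frame"][y0:y1,x0:x1]
    hsv=cv2.cvtColor(f,cv2.COLOR_BGR2HSV)
    m=((hsv[...,2]>120)).astype(np.uint8)*255
    out=[]
    for k in cv2.findContours(m,cv2.RETR_EXTERNAL,cv2.CHAIN_APPROX_NONE)[0]:
        if cv2.contourArea(k)<25: continue
        P=np.array([ray(c,u+x0,v+y0,z)[:2] for u,v in k[:,0]],np.float32)*1000
        (cx,cy),(w,h),a=cv2.minAreaRect(P)
        if w<h: w,h,a=h,w,a+90
        mm=cv2.moments(k);q=ray(c,mm["m10"]/mm["m00"]+x0,mm["m01"]/mm["m00"]+y0,z)*1000
        out.append((q[:2].round(1),np.array([w,h]).round(),round((a+90)%180-90,1)))
    return out
def tcp():
    s=robot.read_state();w,x,y,z=s["orientation"]
    from scipy.spatial.transform import Rotation as Ro
    return s,Ro.from_quat([x,y,z,w]).as_matrix()
E
python3 - <<'E'
from h import *
t=robot.camera("top");s=robot.camera("side")
for p in plugs(t,(288,163,346,212)):print("top",*p)
for p in plugs(s,(248,234,330,305)):print("side",*p)
big=lambda f,b,k:cv2.resize(f[b[1]:b[3],b[0]:b[2]],None,fx=k,fy=k,interpolation=cv2.INTER_CUBIC)
a=big(t["frame"],(145,95,275,215),6);cv2.imwrite("pics/a.png",a[:600,:800])
b=big(s["frame"],(195,95,320,195),6);cv2.imwrite("pics/b.png",b)
cv2.imwrite("pics/c.png",np.hstack([big(t["frame"],(280,155,355,215),5),big(s["frame"],(240,230,335,305),4)]))
E
```

```text
top [ 453.1 -237.3] [53. 27.] 8.3
top [ 457.6 -314. ] [56. 28.] 16.6
top [ 520.3 -213.7] [54. 27.] 10.2
top [ 532.2 -309.1] [55. 28.] 12.3
top [ 510.7 -270.8] [213. 178.] -89.3
side [ 514.6 -384. ] [136.  55.] 7.3
side [ 457.8 -310. ] [63. 32.] 16.0
side [ 387.3 -306.6] [141.  74.] 67.5
side [ 454.6 -232.8] [64. 34.] 10.2
side [ 569.4 -255.4] [150. 149.] 67.4
side [ 460.2 -166.8] [121.  66.] -22.6
```

View pics/a.png

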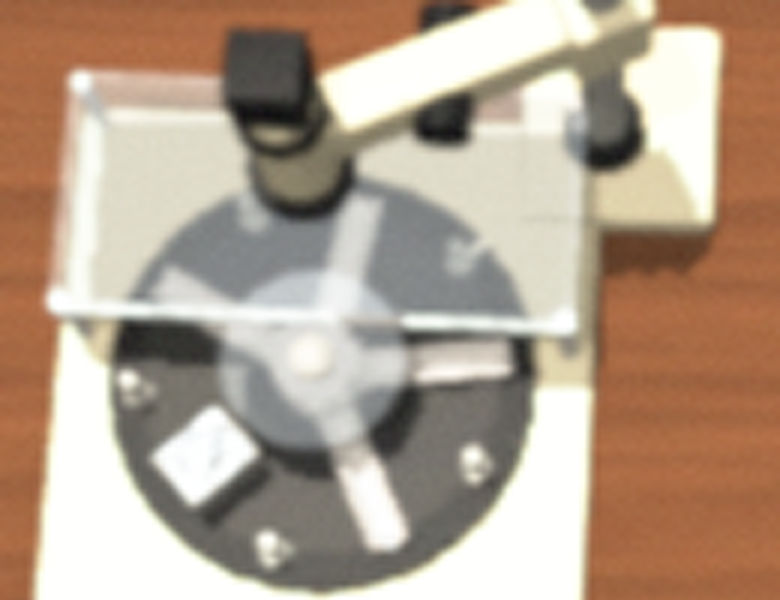

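View pics/b.png

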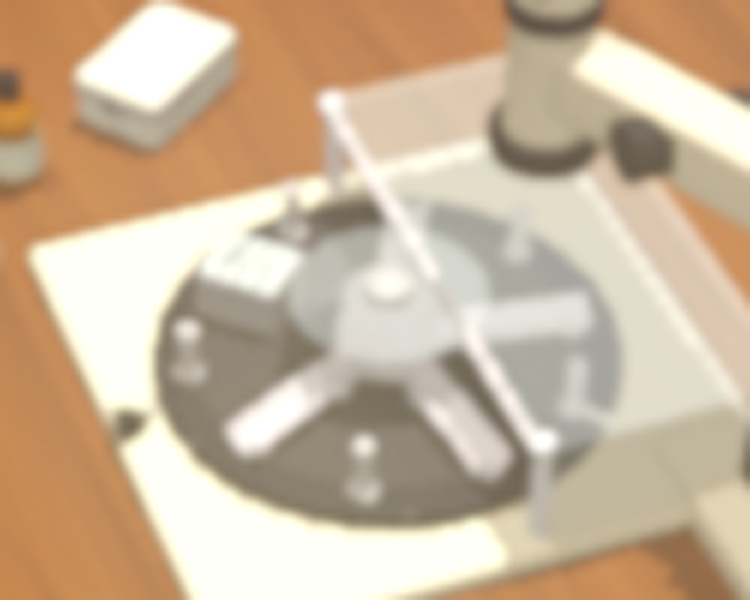

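View pics/c.png

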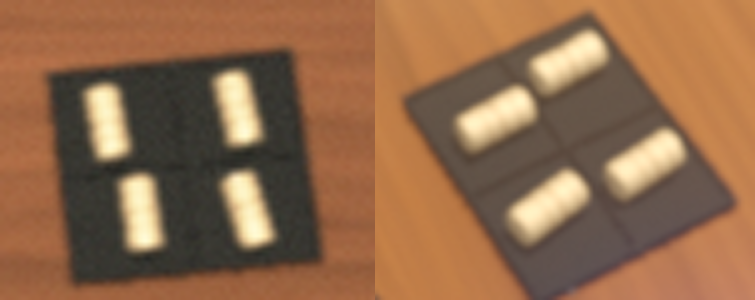

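The first crop shows all four plugs in the small tray, whose cells match the description. In the top crop of the station I see the knob at (313,357), cover edge ends at (57,302) and (572,326), cradles at lower right (375,500) and right (465,360), target at (207,455), front posts at (133,385), (272,547) and (475,463), and the mark's post at (465,250). In the side crop the pointer is at (128,424) and the knob at (388,282).

Run:
```python
from h import *
t=robot.camera("top");s=robot.camera("side")
T=lambda u,v,z:ray(t,u/6+145-.4,v/6+95-.4,z)*1000
S=lambda u,v,z:ray(s,u/6+195-.4,v/6+95-.4,z)*1000
print("knob",T(313,355,.075).round(),S(388,280,.075).round())
print("cover",T(57,302,.081).round(),T(572,326,.081).round(),S(330,102,.081).round(),S(542,440,.081).round())
f=t["frame"]
hsv=cv2.cvtColor(f,cv2.COLOR_BGR2HSV)
print("ptr side",S(128,424,.024).round())
# pointer in top: dark blob near (196,200)
b=f[190:206,185:210].max(2);m=(b<110).astype(np.uint8);n,l,st,ce=cv2.connectedComponentsWithStats(m)
for i in range(1,n):
  if 3<st[i,4]<60:print("ptr top",ray(t,ce[i][0]+185,ce[i][1]+190,.02).round(4)*1000,st[i])
for n,u,v,z in [("target",207,455,.057),("pA",133,378,.058),("pB",272,540,.058),("pC",475,455,.058),("pM",462,245,.058)]:
  print(n,T(u,v,z).round())
for n,u,v,z in [("sideposts",187,328,.058),("",363,443,.058),("target",252,262,.057),("pFar",577,362,.058),("mark?",605,405,.024)]:
  print(n,S(u,v,z).round())
print("cr right",T(508,361,.036).round(),"cr low",T(388,545,.034).round(),S(245,440,.034).round(),S(490,468,.034).round())
print("base front", S(35,245,.014).round(),S(190,600,.014).round(),T(60,330,.014).round(),T(36,600,.014).round())
```

```text
knob [594. 162.  75.] [595. 167.  75.]
cover [623. 314.  81.] [612.   9.  81.] [623. 316.  81.] [617.  17.  81.]
ptr side [441. 166.  24.]
ptr top [471.8 156.4  20. ] [ 5  0 20  3 41]
ptr top [440.5 166.7  20. ] [10  8  3  3  7]
target [537. 225.  57.]
pA [584. 271.  58.]
pB [486. 184.  58.]
pC [539.  66.  58.]
pM [670.  77.  58.]
sideposts [486. 190.  58.]
 [540.  71.  58.]
target [539. 229.  57.]
pFar [671.  84.  58.]
mark? [688.  79.  24.]
cr right [603.  49.  36.] cr low [489. 118.  34.] [492. 120.  34.] [605.  50.  34.]
base front [445. 338.  14.] [430.  40.  14.] [626. 328.  14.] [456. 332.  14.]
```

```bash
cat >> h.py <<'E'
def go(x,y,z,yaw):
    """target TCP mm, yaw (deg) of tool x in world; prints tool-frame shift and turn"""
    s,R=tcp();p=np.array(s["tcp_pos"])*1000
    d=R.T@(np.array([x,y,z])-p);cur=np.degrees(np.arctan2(R[1,0],R[0,0]))
    a=(yaw-cur+180)%360-180
    print("t %.1f tcp %s yaw %.1f w %.1f F %s"%(s["t"],p.round(1),cur%360,s["width"]*1000,s["contact_force"].round(1)),"-> shift",d.round(1),"turn",round(-a,1),"q7 %.2f"%s["qpos"][6])
E
python3 -c "
from h import *
go(454,-235,130,189)"
```

```text
t 0.3 tcp [175.  599.8 222.4] yaw 163.7 w 87.9 F [ 1.3 -0.5  1.1] -> shift [-501.6 -723.3   92.8] turn -25.3 q7 -0.08
```

Emit:
arm_command --pt "60 -27 -40 0 -3" --pt "60 -54 -80 0 -6" --pt "60 -81 -120 0 -9" --pt "60 -108 -160 0 -12" --pt "60 -135 -200 0 -15" --pt "60 -162 -240 0 -18" --pt "60 -189 -280 0 -21" --pt "60 -216 -320 0 -25" --squeeze 15

```text
t: 1.1
tcp_pos: [0.293, 0.2303, 0.2228]
orientation: [0.0, -0.077, 0.997, 0.0]
contact_force: [1.8, 0.4, 0.3]
width: 0.0601
```

```bash
python3 -c "
from h import *
go(454,-235,130,189)"
```

```text
t 1.1 tcp [293.  230.3 222.8] yaw 188.9 w 60.1 F [1.8 0.4 0.3] -> shift [ -87.2 -484.6   92.6] turn -0.1 q7 0.92
```

Emit:
arm_command --pt "60 -9 -49 0 0" --pt "60 -18 -98 0 0" --pt "60 -27 -146 0 0" --pt "60 -35 -195 0 0" --pt "60 -44 -244 5 0" --pt "60 -53 -292 10 0" --pt "60 -62 -341 20 0" --pt "60 -70 -388 30 0"

```text
t: 1.9
tcp_pos: [0.4228, -0.1442, 0.193]
orientation: [0.001, -0.078, 0.997, 0.0]
contact_force: [0.7, 1.2, -0.3]
width: 0.0601
```

Run:
```python
from h import *
go(454,-235,60,189)
t=robot.camera("top");s=robot.camera("side")
for p in plugs(t,(288,163,346,212)):print("top",*p)
p=robot.read_state()["tcp_pos"];print(proj(t,p),proj(s,p))
big=lambda f,b,k:cv2.resize(f[b[1]:b[3],b[0]:b[2]],None,fx=k,fy=k,interpolation=cv2.INTER_CUBIC)
cv2.imwrite("pics/d.png",np.hstack([big(t["frame"],(255,150,355,230),4),big(s["frame"],(220,220,320,300),4)]))
```

```text
t 1.9 tcp [ 422.8 -144.2  193. ] yaw 188.9 w 60.1 F [ 0.7  1.2 -0.3] -> shift [-16.5 -94.5 133. ] turn -0.1 q7 2.09
top [ 457.3 -313.8] [56. 27.] 16.8
top [ 527.1 -312.2] [49. 26.] 0.7
top [ 509.5 -239. ] [213. 178.] -89.3
[287.51284412 196.79209692] [246.98549978 199.22753687]
```

View pics/d.png

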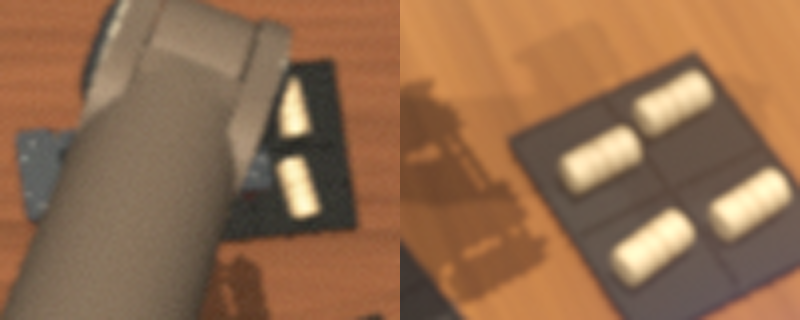

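The crop shows all four plugs unmoved in the side view. The arm hides part of the tray from the top.

Emit:
arm_command --pt "50 -8 -47 30 0" --pt "50 -16 -94 60 0" --pt "50 -16 -94 105 0" --pt "50 -16 -94 145 0" --pt "50 -16 -94 170 0" --pt "50 -16 -94 180 0" --pt "50 -16 -94 181 0" --pt "50 -16 -94 181 0"

```text
t: 2.8
tcp_pos: [0.453, -0.2393, 0.0124]
orientation: [0.001, -0.074, 0.997, -0.002]
contact_force: [0.3, -0.3, -0.3]
width: 0.0498
```

Emit:
arm_command --pt "10 0 0 0 0" --pt "10 0 0 0 0" --pt "10 0 0 0 0" --pt "10 0 0 0 0" --pt "10 0 0 0 0" --pt "10 0 0 -15 0" --pt "10 0 0 -50 0" --pt "10 0 0 -90 0"

```text
t: 3.6
tcp_pos: [0.4516, -0.239, 0.1033]
orientation: [-0.001, -0.074, 0.997, -0.002]
contact_force: [0.7, 0.2, -0.4]
width: 0.0247
```

Run:
```python
from h import *
go(516,130,135,204)
s=robot.camera("side")
big=lambda f,b,k:cv2.resize(f[b[1]:b[3],b[0]:b[2]],None,fx=k,fy=k,interpolation=cv2.INTER_CUBIC)
cv2.imwrite("pics/e.png",big(s["frame"],(210,190,340,300),5))
```

```text
t 3.6 tcp [ 451.6 -239.   103.3] yaw 188.5 w 24.7 F [ 0.7  0.2 -0.4] -> shift [-118.   355.3  -33.1] turn -15.5 q7 2.48
```

View pics/e.png

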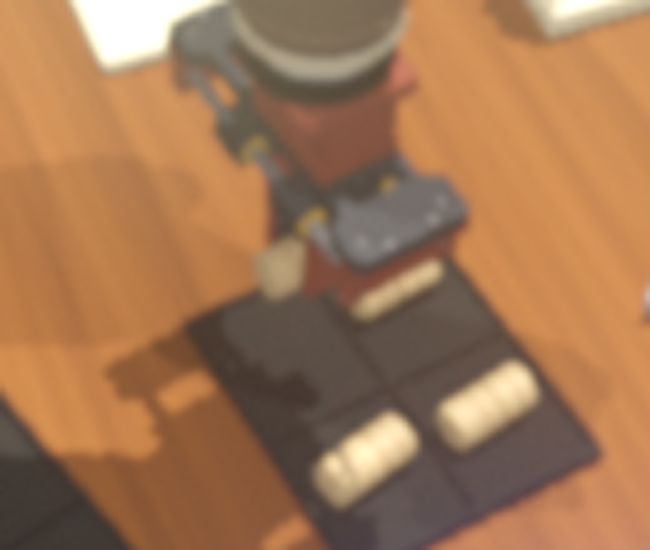

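The plug is held (opening 24.7 mm) and the other three are still in place.

Emit:
arm_command --pt "10 -10 30 -20 -2" --pt "10 -26 76 -33 -4" --pt "10 -42 124 -33 -6" --pt "10 -58 172 -33 -8" --pt "10 -74 220 -33 -10" --pt "10 -90 268 -33 -12" --pt "10 -105 315 -33 -14" --pt "10 -118 355 -30 -15.5"

```text
t: 4.45
tcp_pos: [0.5193, 0.1301, 0.1386]
orientation: [0.003, -0.208, 0.978, -0.003]
contact_force: [0.6, -0.5, -0.8]
width: 0.0245
```

Run:
```python
from h import *
go(516,129.4,60,204)
```

```text
t 4.5 tcp [519.3 130.1 138.6] yaw 204.0 w 24.5 F [ 0.6 -0.5 -0.8] -> shift [ 3.7  1.3 78.5] turn 0.0 q7 1.91
```

Emit:
arm_command --pt "10 4 1 30 0" --pt "10 4 1 65 0" --pt "10 4 1 84 0" --pt "10 4 1 86 0" --pt "10 4 1 86 0"

```text
t: 4.95
tcp_pos: [0.516, 0.1286, 0.053]
orientation: [0.003, -0.208, 0.978, -0.004]
contact_force: [-0.1, -0.1, -0.7]
width: 0.0248
```

Run:
```python
from h import *
go(516,129.4,38,204)
s=robot.camera("side");t=robot.camera("top")
big=lambda f,b,k:cv2.resize(f[b[1]:b[3],b[0]:b[2]],None,fx=k,fy=k,interpolation=cv2.INTER_CUBIC)
cv2.imwrite("pics/f.png",np.hstack([big(s["frame"],(200,95,320,195),5),]))
```

```text
t 5.0 tcp [516.  128.6  53. ] yaw 204.0 w 24.8 F [-0.1 -0.1 -0.7] -> shift [-0.2  0.9 15. ] turn -0.0 q7 2.00
```

View pics/f.png

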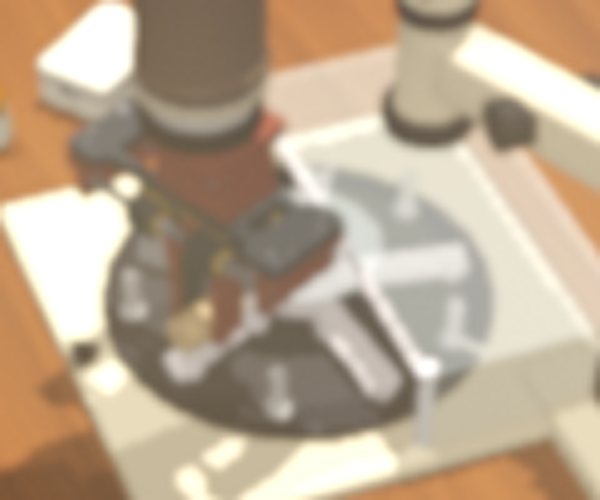

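The plug end at (190,325) sits straight above the groove's end at (185,360), so they are aligned. I'll lower and release.

Emit:
arm_command --pt "10 0 1 8 0" --pt "10 0 1 13 0" --pt "10 0 1 13 0" --pt "34 0 1 13 0" --pt "34 0 1 13 0" --pt "34 0 1 0 0" --pt "34 5 1 -35 0" --pt "34 25 1 -55 0"

```text
t: 5.85
tcp_pos: [0.495, 0.1203, 0.1113]
orientation: [0.006, -0.208, 0.978, -0.003]
contact_force: [0.4, 0.5, 0.8]
width: 0.034
```

Run:
```python
from h import *
a=np.radians(204);r=128
go(594.5+r*np.cos(a),164.5+r*np.sin(a),42,204)
s=robot.camera("side");t=robot.camera("top")
big=lambda f,b,k:cv2.resize(f[b[1]:b[3],b[0]:b[2]],None,fx=k,fy=k,interpolation=cv2.INTER_CUBIC)
cv2.imwrite("pics/g.png",np.hstack([big(s["frame"],(200,95,320,195),5),]))
```

```text
t 5.8 tcp [495.  120.3 111.3] yaw 204.0 w 34.0 F [0.4 0.5 0.8] -> shift [19.8  0.5 69.1] turn 0.0 q7 1.93
```

View pics/g.png

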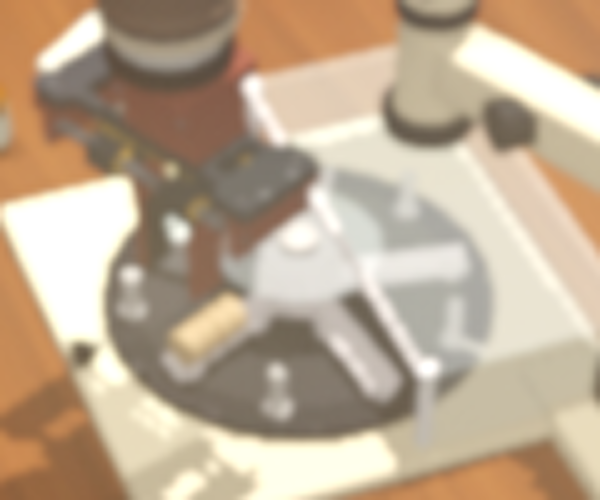

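The plug lies in the groove at (207,328). Next I'll push it home with closed fingers.

Emit:
arm_command --pt "0 27 0 10 0" --pt "0 27 0 45 0" --pt "0 27 0 67 0" --pt "0 27 0 67 0" --pt "0 10 0 67 0" --pt "0 -5 0 67 0" --pt "0 -13 0 67 0" --pt "0 -18 0 67 0"

```text
t: 6.75
tcp_pos: [0.5107, 0.1265, 0.0454]
orientation: [0.006, -0.207, 0.978, -0.002]
contact_force: [-3.8, -2.1, 2.1]
width: 0.0009
```

Emit:
arm_command --pt "0 -2 0 0 0" --pt "0 -3 0 0 0" --pt "0 -4 0 0 0"

```text
t: 7.05
tcp_pos: [0.5141, 0.128, 0.0455]
orientation: [0.005, -0.207, 0.978, -0.002]
contact_force: [-2.3, -2.0, 1.1]
width: 0.0004
```

Run:
```python
from h import *
a=np.radians(204);r=88
go(594.5+r*np.cos(a),164.5+r*np.sin(a),44,204)
```

```text
t 7.0 tcp [514.1 128.   45.5] yaw 203.9 w 0.4 F [-2.3 -2.   1.1] -> shift [-0.3  0.6  1.5] turn -0.1 q7 2.01
```

Emit:
arm_command --pt "0 -2 0 0 0" --pt "0 -4 0 0 0" --pt "0 -5 0 0 0" --pt "0 -5 0 0 0"

```text
t: 7.45
tcp_pos: [0.5142, 0.128, 0.045]
orientation: [0.001, -0.207, 0.978, -0.002]
contact_force: [-14.0, -5.4, 11.8]
width: 0.0005
```

Emit:
arm_command --pt "0 -2 0 0 0" --pt "0 -4 0 0 0" --pt "0 -5 0 0 0" --pt "0 -5 0 0 0"

```text
t: 7.85
tcp_pos: [0.5141, 0.1281, 0.0445]
orientation: [-0.004, -0.206, 0.978, -0.002]
contact_force: [-15.7, -6.1, 14.3]
width: 0.0005
```

Home: the finger stopped at r = 88 mm, which puts the plug's end at 78, at about 16 N. Next I'll back off and go to the front post.

Run:
```python
from h import *
a=np.radians(168.1);r=112
go(594.5+r*np.cos(a),164.5+r*np.sin(a),95,168.1)
```

```text
t 7.8 tcp [514.1 128.1  44.5] yaw 203.8 w 0.5 F [-15.7  -6.1  14.3] -> shift [  3.1  66.1 -50.7] turn 35.7 q7 2.01
```

Emit:
arm_command --pt "0 12 0 -5 0" --pt "0 14 0 -40 0" --pt "26 12 15 -52 8" --pt "26 9 35 -52 16" --pt "26 6 55 -52 24" --pt "26 3 66 -52 32" --pt "26 3 66 -51 35.5" --pt "26 3 66 -51 35.5"

```text
t: 8.65
tcp_pos: [0.485, 0.1882, 0.0954]
orientation: [-0.002, 0.102, 0.995, -0.003]
contact_force: [0.5, -0.4, 0.6]
width: 0.0259
```

Run:
```python
from h import *
a=np.radians(168.1);r=112
go(594.5+r*np.cos(a),164.5+r*np.sin(a),36,168.1)
s=robot.camera("side");t=robot.camera("top")
big=lambda f,b,k:cv2.resize(f[b[1]:b[3],b[0]:b[2]],None,fx=k,fy=k,interpolation=cv2.INTER_CUBIC)
cv2.imwrite("pics/i.png",np.hstack([big(s["frame"],(200,95,320,195),5),]))
```

```text
t 8.7 tcp [485.  188.2  95.4] yaw 168.3 w 25.9 F [ 0.5 -0.4  0.6] -> shift [-0.3 -0.2 59.4] turn 0.2 q7 1.32
```

View pics/i.png

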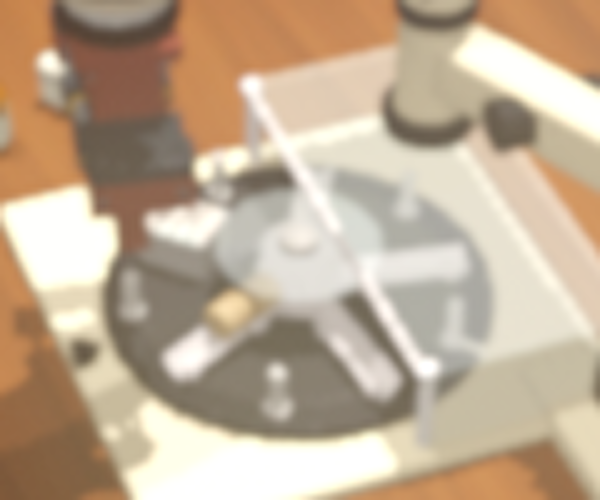

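The plug is home: only its outer half shows, at (230,310), and the inner half is under the keeper. Now to take the post at (132,285).

Emit:
arm_command --pt "26 0 0 30 0" --pt "26 0 0 54 0" --pt "26 0 0 59 0" --pt "26 0 0 59 0" --pt "11 0 0 59 0" --pt "11 0 0 59 0" --pt "11 0 0 59 0"

```text
t: 9.45
tcp_pos: [0.4854, 0.1874, 0.0374]
orientation: [-0.002, 0.101, 0.995, -0.003]
contact_force: [0.3, 0.5, 1.0]
width: 0.0111
```

Emit:
arm_command --pt "11 -1.1 -15.6 0 -8" --pt "11 -4.3 -30.9 0 -16" --pt "11 -9.7 -45.6 0 -24" --pt "11 -17 -59.4 0 -32" --pt "11 -26.2 -72 0 -40" --pt "11 -37.1 -83.2 0 -48" --pt "11 -49.4 -92.9 0 -56" --pt "11 -62.9 -100.7 0 -64"

```text
t: 10.25
tcp_pos: [0.5267, 0.0758, 0.0382]
orientation: [-0.003, -0.444, 0.896, -0.001]
contact_force: [-0.7, 1.4, -0.0]
width: 0.0111
```

Run:
```python
from h import *
a=np.radians(240.1);r=112
go(594.5+r*np.cos(a),164.5+r*np.sin(a),36,240.1)
```

```text
t 10.2 tcp [526.7  75.8  38.2] yaw 232.8 w 11.1 F [-0.7  1.4 -0. ] -> shift [ -0.6 -14.6   2.2] turn -7.3 q7 2.50
```

Emit:
arm_command --pt "11 -0.6 -14.6 0 -7.3" --pt "11 -0.6 -14.6 0 -7.3" --pt "30 -0.6 -14.6 0 -7.3" --pt "30 -0.6 -14.6 0 -7.3" --pt "45 -0.6 -14.6 -30 -7" --pt "45 -0.6 -14.6 -75 0" --pt "45 0 -14 -90 8" --pt "45 0 -14 -95 16"

```text
t: 11.05
tcp_pos: [0.5388, 0.0689, 0.1355]
orientation: [-0.001, -0.312, 0.95, -0.001]
contact_force: [0.2, -0.8, -0.2]
width: 0.0451
```

Run:
```python
from h import *
t=robot.camera("top");s=robot.camera("side")
for p in plugs(t,(288,163,346,212)):print("top",*p)
for p in plugs(s,(252,234,330,305)):print("side",*p)
go(520,-212,120,190)
cv2.imwrite("pics/j.png",np.hstack([cv2.resize(s["frame"][95:195,200:320],None,fx=4,fy=4,interpolation=2),cv2.resize(t["frame"][150:220,280:355],None,fx=4,fy=4,interpolation=2)[:400].copy() if 0 else cv2.resize(t["frame"][150:220,280:355],(300,400),interpolation=2)]))
```

```text
top [ 457.3 -314.3] [57. 28.] 16.6
top [ 520.4 -213.7] [57. 28.] 8.4
top [ 532.2 -309.1] [56. 29.] 12.1
top [ 509.8 -271.6] [213. 178.] -89.3
side [ 457.4 -309.9] [66. 33.] 16.6
side [ 391.5 -314.8] [121.  66.] 67.4
side [ 552.4 -294.2] [224. 149.] 67.4
side [ 468.7 -167.9] [113.  59.] -22.6
t 11.2 tcp [538.2  69.  134.1] yaw 216.6 w 44.9 F [ 0.2 -0.3 -0.2] -> shift [ 182.3 -214.6   15.2] turn 26.6 q7 2.20
```

View pics/j.png

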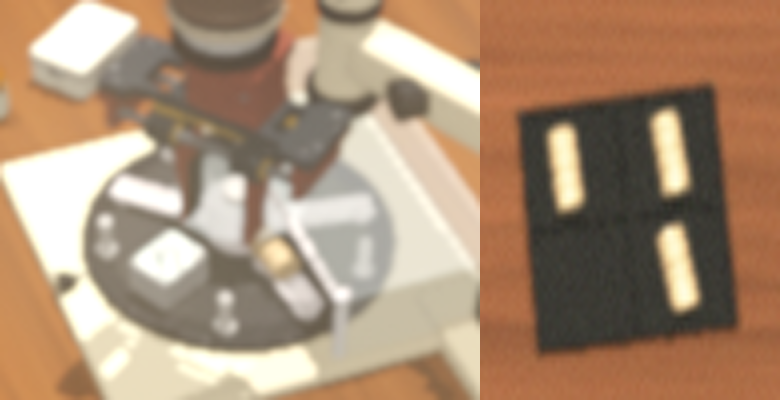

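The turn worked: target at (170,255), loaded cradle at (280,265), empty cradle at (145,195). The three tray plugs have not moved. On to the plug at (520,-212).

Emit:
arm_command --pt "45 28 -33 0 5" --pt "45 57 -67 5 10" --pt "45 86 -101 10 15" --pt "45 115 -135 15 20" --pt "45 144 -169 30 25" --pt "45 172 -203 50 27.5" --pt "45 182 -215 80 27.5" --pt "45 182 -215 105 27.5"

```text
t: 11.95
tcp_pos: [0.5186, -0.2154, 0.0285]
orientation: [-0.003, -0.079, 0.997, -0.002]
contact_force: [0.5, 0.4, -0.8]
width: 0.0451
```

Run:
```python
from h import *
go(520.5,-212.5,12,189)
```

```text
t 11.9 tcp [ 518.6 -215.4   28.5] yaw 189.1 w 45.1 F [ 0.5  0.4 -0.8] -> shift [-2.5  2.7 16.5] turn 0.1 q7 2.43
```

Emit:
arm_command --pt "40 -2 2.5 10 0" --pt "40 -2 2.5 15.5 0" --pt "40 -2 2.5 15.5 0" --pt "10 -2 2.5 15.5 0" --pt "10 -2 2.5 15.5 0" --pt "10 -2 2.5 15.5 0" --pt "10 -2 2.5 15.5 0" --pt "10 -2 2.5 -20 0"

```text
t: 12.75
tcp_pos: [0.5178, -0.2112, 0.0459]
orientation: [-0.006, -0.08, 0.997, -0.001]
contact_force: [0.4, -0.0, 0.2]
width: 0.0247
```

Run:
```python
from h import *
a=np.radians(132.1);r=86
go(594.5+r*np.cos(a),164.5+r*np.sin(a),130,132.1)
```

```text
t 12.8 tcp [ 517.8 -211.2   45.9] yaw 189.1 w 24.7 F [ 0.4 -0.   0.2] -> shift [-87.5 430.8 -85.8] turn 57.0 q7 2.41
```

Emit:
arm_command --pt "10 -4 20 -40 6" --pt "10 -12 60 -65 12" --pt "10 -21 105 -80 18" --pt "10 -31 152 -90 25" --pt "10 -41 200 -90 32" --pt "10 -51 248 -90 39" --pt "10 -60 296 -90 45" --pt "10 -70 344 -90 51"

```text
t: 13.55
tcp_pos: [0.5329, 0.1419, 0.1348]
orientation: [-0.004, 0.359, 0.933, -0.003]
contact_force: [0.4, -0.5, -1.0]
width: 0.0245
```

Run:
```python
from h import *
a=np.radians(132.1);r=86
go(594.5+r*np.cos(a),164.5+r*np.sin(a),60,132.1)
```

```text
t 13.6 tcp [532.9 141.9 134.8] yaw 137.9 w 24.5 F [ 0.4 -0.5 -1. ] -> shift [54.6 67.4 74.5] turn 5.8 q7 0.93
```

Emit:
arm_command --pt "10 27 34 0 3" --pt "10 54.6 67.4 10 5.8" --pt "10 54.6 67.4 45 5.8" --pt "10 54.6 67.4 70 5.8" --pt "10 54.6 67.4 75 5.8" --pt "10 54.6 67.4 75 5.8"

```text
t: 14.15
tcp_pos: [0.5365, 0.2277, 0.0593]
orientation: [-0.005, 0.406, 0.914, -0.004]
contact_force: [-0.3, -0.2, -0.6]
width: 0.0247
```

Run:
```python
from h import *
a=np.radians(132.1);r=86
go(594.5+r*np.cos(a),164.5+r*np.sin(a),40,132.1)
```

```text
t 14.2 tcp [536.5 227.7  59.3] yaw 132.1 w 24.7 F [-0.3 -0.2 -0.6] -> shift [ 0.1  0.9 19.3] turn -0.0 q7 0.79
```

Emit:
arm_command --pt "10 0 1 10 0" --pt "10 0 1 18 0" --pt "10 0 1 19 0" --pt "34 0 1 19 0" --pt "34 0 1 19 0" --pt "34 0 1 5 0" --pt "34 10 1 -30 0" --pt "0 40 1 -40 0"

```text
t: 14.95
tcp_pos: [0.5143, 0.2561, 0.1035]
orientation: [-0.002, 0.409, 0.913, -0.003]
contact_force: [0.2, 0.7, -0.3]
width: 0.0289
```

Run:
```python
from h import *
a=np.radians(132.1);r=135
go(594.5+r*np.cos(a),164.5+r*np.sin(a),44,132.1)
s=robot.camera("side")
cv2.imwrite("pics/k.png",cv2.resize(s["frame"][95:195,200:320],None,fx=5,fy=5,interpolation=2))
```

```text
t 14.9 tcp [514.3 256.1 103.5] yaw 131.8 w 28.9 F [ 0.2  0.7 -0.3] -> shift [13.1 -1.5 59.5] turn -0.3 q7 0.69
```

View pics/k.png

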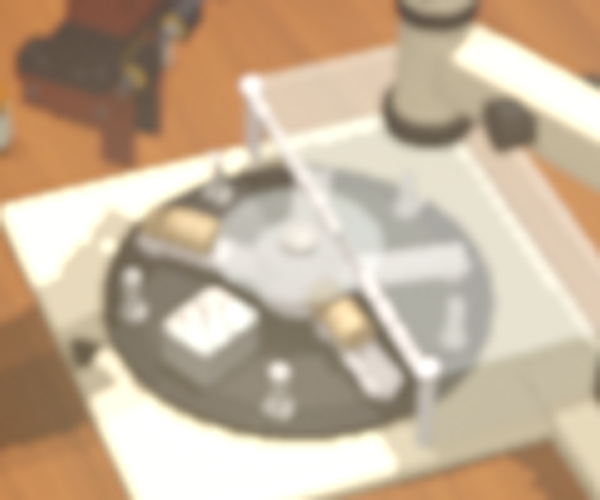

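The second plug lies in the left groove at (183,230). Now to push it home.

Emit:
arm_command --pt "0 13 -1 15 0" --pt "0 13 -1 45 0" --pt "0 13 -1 59 0" --pt "0 13 -1 59 0" --pt "0 -5 -1 59 0" --pt "0 -20 -1 59 0" --pt "0 -28 -1 59 0" --pt "0 -33 -1 59 0"

```text
t: 15.8
tcp_pos: [0.5313, 0.2365, 0.0442]
orientation: [-0.005, 0.406, 0.914, -0.002]
contact_force: [-1.4, 1.3, 1.6]
width: 0.0005
```

Emit:
arm_command --pt "0 -2 0 0 0" --pt "0 -4 0 0 0" --pt "0 -6 0 0 0" --pt "0 -8 0 0 0" --pt "0 -8 0 0 0"

```text
t: 16.3
tcp_pos: [0.5359, 0.2316, 0.0441]
orientation: [-0.006, 0.406, 0.914, -0.002]
contact_force: [-2.9, 3.4, 1.7]
width: 0.0006
```

Run:
```python
from h import *
a=np.radians(132.1);r=88
go(594.5+r*np.cos(a),164.5+r*np.sin(a),44,132.1)
```

```text
t 16.3 tcp [535.9 231.6  44.1] yaw 132.1 w 0.6 F [-2.9  3.4  1.7] -> shift [-1.1 -1.5  0.1] turn -0.0 q7 0.80
```

Emit:
arm_command --pt "0 -3 0 0 0" --pt "0 -6 0 0 0" --pt "0 -8 0 0 0" --pt "0 -8 0 0 0"

```text
t: 16.7
tcp_pos: [0.5366, 0.232, 0.044]
orientation: [-0.011, 0.404, 0.915, 0.0]
contact_force: [-15.5, 15.0, 13.4]
width: 0.0005
```

Run:
```python
from h import *
a=np.radians(132.1);r=88
go(594.5+r*np.cos(a),164.5+r*np.sin(a),44,132.1)
a=np.radians(168.1);r=112
go(594.5+r*np.cos(a),164.5+r*np.sin(a),95,168.1)
```

```text
t 16.7 tcp [536.6 232.   44. ] yaw 132.4 w 0.5 F [-15.5  15.   13.4] -> shift [-0.9 -2.3  0. ] turn 0.3 q7 0.82
t 16.7 tcp [536.6 232.   44. ] yaw 132.4 w 0.5 F [-15.5  15.   13.4] -> shift [  3.1 -68.6 -50.3] turn -35.7 q7 0.82
```

Home again: it stopped at r ≈ 89 with 21 N. Next turn.

Emit:
arm_command --pt "0 12 0 -5 0" --pt "0 14 0 -40 0" --pt "26 12 -15 -52 -8" --pt "26 9 -35 -52 -16" --pt "26 6 -55 -52 -24" --pt "26 3 -68.6 -52 -32" --pt "26 3 -68.6 -51 -35.7" --pt "26 3 -68.6 -51 -35.7"

```text
t: 17.5
tcp_pos: [0.4852, 0.187, 0.096]
orientation: [-0.01, 0.104, 0.995, 0.004]
contact_force: [0.2, -0.0, 0.9]
width: 0.0261
```

Run:
```python
from h import *
a=np.radians(168.1);r=112
go(594.5+r*np.cos(a),164.5+r*np.sin(a),36,168.1)
s=robot.camera("side")
# compare post image with prediction
X=[.5945+.112*np.cos(a),.1645+.112*np.sin(a),.058];print(proj(s,X))
```

```text
t 17.5 tcp [485.2 187.   96. ] yaw 168.1 w 26.1 F [ 0.2 -0.   0.9] -> shift [-0.8  0.2 60. ] turn -0.0 q7 1.31
[225.68702621 149.89548246]
```

Emit:
arm_command --pt "26 0 0 30 0" --pt "26 0 0 54 0" --pt "26 0 0 59 0" --pt "26 0 0 59 0" --pt "11 0 0 59 0" --pt "11 0 0 59 0" --pt "11 0 0 59 0"

```text
t: 18.25
tcp_pos: [0.4848, 0.1882, 0.0378]
orientation: [-0.01, 0.105, 0.994, 0.004]
contact_force: [-0.6, 0.5, 0.1]
width: 0.011
```

Emit:
arm_command --pt "11 -1.1 -15.6 0 -8" --pt "11 -4.3 -30.9 0 -16" --pt "11 -9.7 -45.6 0 -24" --pt "11 -17 -59.4 0 -32" --pt "11 -26.2 -72 0 -40" --pt "11 -37.1 -83.2 0 -48" --pt "11 -49.4 -92.9 0 -56" --pt "11 -62.9 -100.7 0 -64"

```text
t: 19.05
tcp_pos: [0.5255, 0.0763, 0.0366]
orientation: [-0.006, -0.44, 0.898, 0.009]
contact_force: [-0.6, 1.4, 2.1]
width: 0.0113
```

Run:
```python
from h import *
a=np.radians(240.1);r=112
go(594.5+r*np.cos(a),164.5+r*np.sin(a),36,240.1)
```

```text
t 19.1 tcp [525.5  76.3  36.6] yaw 232.3 w 11.3 F [-0.6  1.4  2.1] -> shift [ -1.  -15.9   0.2] turn -7.8 q7 2.50
```

Emit:
arm_command --pt "11 -1 -15.9 0 -7.8" --pt "11 -1 -15.9 0 -7.8" --pt "30 -1 -15.9 0 -7.8" --pt "30 -1 -15.9 0 -7.8" --pt "45 -1 -16 -30 -7" --pt "45 -1 -16 -75 0" --pt "45 0 -16 -95 8" --pt "45 0 -16 -95 16"

```text
t: 19.85
tcp_pos: [0.541, 0.0666, 0.1345]
orientation: [-0.004, -0.308, 0.951, 0.008]
contact_force: [0.4, 0.3, 0.6]
width: 0.0451
```

Run:
```python
from h import *
t=robot.camera("top");s=robot.camera("side")
for p in plugs(t,(288,163,346,212)):print("top",*p)
go(532,-307,120,192)
```

```text
top [ 457.3 -314.3] [57. 28.] 16.6
top [ 532.  -309.4] [56. 28.] 12.3
top [ 509.6 -271.9] [213. 178.] -89.3
t 19.9 tcp [539.5  66.8 131.9] yaw 216.1 w 45.0 F [ 0.1  0.6 -0.9] -> shift [ 226.4 -297.6    7.6] turn 24.1 q7 2.21
```

Emit:
arm_command --pt "45 29 -38 0 4" --pt "45 58 -76 0 8" --pt "45 87 -114 0 12" --pt "45 116 -152 0 16" --pt "45 145 -190 0 20" --pt "45 174 -228 10 24" --pt "45 203 -266 20 24" --pt "45 226 -297 40 24"

```text
t: 20.75
tcp_pos: [0.5311, -0.3082, 0.0874]
orientation: [-0.008, -0.107, 0.994, 0.006]
contact_force: [0.1, -0.0, 0.8]
width: 0.0447
```

Run:
```python
from h import *
go(532,-307,13,192)
```

```text
t 20.8 tcp [ 531.1 -308.2   87.4] yaw 192.3 w 44.7 F [ 0.1 -0.   0.8] -> shift [-2.2 -0.1 74.4] turn 0.3 q7 2.56
```

Emit:
arm_command --pt "45 -2 0 40 0" --pt "40 -2 0 68 0" --pt "40 -2 0 74 0" --pt "40 -2 0 74 0" --pt "10 -2 0 74 0" --pt "10 -2 0 74 0" --pt "10 -2 0 74 0" --pt "10 -2 0 74 0"

```text
t: 21.55
tcp_pos: [0.5329, -0.3071, 0.0149]
orientation: [-0.007, -0.107, 0.994, 0.006]
contact_force: [0.2, 0.2, 7.0]
width: 0.0245
```

Run:
```python
from h import *
a=np.radians(132.1);r=86
go(594.5+r*np.cos(a),164.5+r*np.sin(a),140,132.1)
```

```text
t 21.6 tcp [ 532.9 -307.1   14.9] yaw 192.3 w 24.5 F [0.2 0.2 7. ] -> shift [-116.7  523.9 -119.7] turn 60.2 q7 2.61
```

Emit:
arm_command --pt "10 0 0 -20 0" --pt "10 -5 15 -60 5" --pt "10 -12 55 -95 12" --pt "10 -22 100 -120 19" --pt "10 -33 148 -125 26" --pt "10 -44 196 -125 33" --pt "10 -55 244 -125 40" --pt "10 -66 292 -125 47"

```text
t: 22.35
tcp_pos: [0.5367, -0.0096, 0.1436]
orientation: [-0.008, 0.3, 0.954, 0.003]
contact_force: [0.5, 0.9, -0.4]
width: 0.0247
```

Run:
```python
from h import *
a=np.radians(132.1);r=86
go(594.5+r*np.cos(a),164.5+r*np.sin(a),130,132.1)
```

```text
t 22.4 tcp [536.7  -9.6 143.6] yaw 145.0 w 24.7 F [ 0.5  0.9 -0.4] -> shift [135.9 195.   16.2] turn 12.9 q7 1.30
```

Emit:
arm_command --pt "10 26 37 0 4" --pt "10 53 76 0 8" --pt "10 80 115 0 12.9" --pt "10 107 154 5 12.9" --pt "10 134 192 15 12.9" --pt "10 136 195 50 12.9" --pt "10 136 195 80 12.9" --pt "10 136 195 85 12.9"

```text
t: 23.15
tcp_pos: [0.5335, 0.2292, 0.0585]
orientation: [-0.01, 0.405, 0.914, 0.001]
contact_force: [0.3, -0.4, 0.1]
width: 0.0247
```

Run:
```python
from h import *
a=np.radians(132.1);r=86
go(594.5+r*np.cos(a),164.5+r*np.sin(a),43,132.1)
```

```text
t 23.1 tcp [533.5 229.2  58.5] yaw 132.2 w 24.7 F [ 0.3 -0.4  0.1] -> shift [-3.2  2.  15.5] turn 0.1 q7 0.79
```

Emit:
arm_command --pt "10 -3 2 8 0" --pt "10 -3 2 15 0" --pt "10 -3 2 15 0" --pt "34 -3 2 15 0" --pt "34 -3 2 15 0" --pt "34 -3 2 0 0" --pt "34 10 2 -30 0" --pt "0 40 2 -40 0"

```text
t: 23.95
tcp_pos: [0.5118, 0.258, 0.1031]
orientation: [-0.008, 0.407, 0.913, 0.002]
contact_force: [0.1, 1.1, -1.0]
width: 0.0289
```

Run:
```python
from h import *
a=np.radians(132.1);r=135
go(594.5+r*np.cos(a),164.5+r*np.sin(a),44,132.1)
s=robot.camera("side")
cv2.imwrite("pics/l.png",cv2.resize(s["frame"][95:195,200:320],None,fx=5,fy=5,interpolation=2))
```

```text
t 23.9 tcp [511.8 258.  103.1] yaw 131.9 w 28.9 F [ 0.1  1.1 -1. ] -> shift [ 9.2 -1.2 59.3] turn -0.2 q7 0.68
```

View pics/l.png

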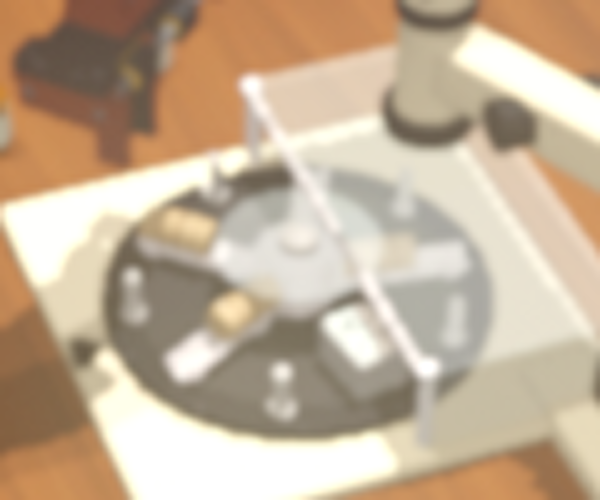

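The third plug lies in its groove at (183,228), with two already loaded. Now to push it home.

Emit:
arm_command --pt "0 10 -1 15 0" --pt "0 10 -1 45 0" --pt "0 10 -1 59 0" --pt "0 10 -1 59 0" --pt "0 -8 -1 59 0" --pt "0 -23 -1 59 0" --pt "0 -31 -1 59 0" --pt "0 -37 -1 59 0"

```text
t: 24.8
tcp_pos: [0.5315, 0.2365, 0.0437]
orientation: [-0.01, 0.405, 0.914, 0.003]
contact_force: [-0.2, 1.7, 0.7]
width: 0.0009
```

Emit:
arm_command --pt "0 -2 0 0 0" --pt "0 -5 0 0 0" --pt "0 -8 0 0 0" --pt "0 -9 0 0 0" --pt "0 -9 0 0 0"

```text
t: 25.3
tcp_pos: [0.5359, 0.2318, 0.0435]
orientation: [-0.012, 0.404, 0.915, 0.004]
contact_force: [-4.3, 3.9, 5.8]
width: 0.0001
```

Run:
```python
from h import *
a=np.radians(132.1);r=88
go(594.5+r*np.cos(a),164.5+r*np.sin(a),44,132.1)
```

```text
t 25.3 tcp [535.9 231.8  43.5] yaw 132.3 w 0.1 F [-4.3  3.9  5.8] -> shift [-1.2 -1.7 -0.5] turn 0.2 q7 0.81
```

Emit:
arm_command --pt "0 -3 0 0 0" --pt "0 -6 0 0 0" --pt "0 -7 0 0 0" --pt "0 -7 0 0 0"

```text
t: 25.7
tcp_pos: [0.5366, 0.2323, 0.0435]
orientation: [-0.017, 0.402, 0.916, 0.005]
contact_force: [-13.2, 11.9, 11.5]
width: 0.0006
```

Run:
```python
from h import *
a=np.radians(132.1);r=88
go(594.5+r*np.cos(a),164.5+r*np.sin(a),44,132.1)
a=np.radians(168.1);r=112
go(594.5+r*np.cos(a),164.5+r*np.sin(a),95,168.1)
```

```text
t 25.7 tcp [536.6 232.3  43.5] yaw 132.6 w 0.6 F [-13.2  11.9  11.5] -> shift [-1.1 -2.5 -0.5] turn 0.5 q7 0.82
t 25.7 tcp [536.6 232.3  43.5] yaw 132.6 w 0.6 F [-13.2  11.9  11.5] -> shift [  3.9 -68.5 -51.1] turn -35.5 q7 0.82
```

Emit:
arm_command --pt "0 12 0 -5 0" --pt "0 14 0 -40 0" --pt "26 12 -15 -52 -8" --pt "26 9 -35 -52 -16" --pt "26 6 -55 -52 -24" --pt "26 3.5 -68.5 -52 -32" --pt "26 3.5 -68.5 -51 -35.5" --pt "26 3.5 -68.5 -51 -35.5"

```text
t: 26.5
tcp_pos: [0.485, 0.1871, 0.0952]
orientation: [-0.014, 0.103, 0.994, 0.01]
contact_force: [0.5, -0.7, -0.1]
width: 0.0263
```

Run:
```python
from h import *
a=np.radians(168.1);r=112
go(594.5+r*np.cos(a),164.5+r*np.sin(a),37,168.1)
```

```text
t 26.5 tcp [485.  187.1  95.2] yaw 168.1 w 26.3 F [ 0.5 -0.7 -0.1] -> shift [-1.6 -0.6 58.2] turn 0.0 q7 1.32
```

Emit:
arm_command --pt "26 -1 0 30 0" --pt "26 -1 0 53 0" --pt "26 -1 0 58 0" --pt "26 -1 0 58 0" --pt "11 -1 0 58 0" --pt "11 -1 0 58 0" --pt "11 -1 0 58 0"

```text
t: 27.2
tcp_pos: [0.4851, 0.1883, 0.0381]
orientation: [-0.013, 0.103, 0.994, 0.011]
contact_force: [-0.4, -0.8, 1.0]
width: 0.0113
```

Emit:
arm_command --pt "11 -1.1 -15.6 0 -8" --pt "11 -4.3 -30.9 0 -16" --pt "11 -9.7 -45.6 0 -24" --pt "11 -17 -59.4 0 -32" --pt "11 -26.2 -72 0 -40" --pt "11 -37.1 -83.2 0 -48" --pt "11 -49.4 -92.9 0 -56" --pt "11 -62.9 -100.7 0 -64"

```text
t: 28.0
tcp_pos: [0.5261, 0.0767, 0.0351]
orientation: [-0.006, -0.442, 0.897, 0.016]
contact_force: [-0.9, 1.7, 1.5]
width: 0.0112
```

Run:
```python
from h import *
a=np.radians(240.1);r=112
go(594.5+r*np.cos(a),164.5+r*np.sin(a),36,240.1)
```

```text
t 28.0 tcp [526.1  76.7  35.1] yaw 232.4 w 11.2 F [-0.9  1.7  1.5] -> shift [ -0.4 -15.6  -1.5] turn -7.7 q7 2.51
```

Emit:
arm_command --pt "11 -0.5 -15.6 -1 -7.7" --pt "11 -0.5 -15.6 -1 -7.7" --pt "30 -0.5 -15.6 -1 -7.7" --pt "30 -0.5 -15.6 -1 -7.7" --pt "45 -1 -16 -30 -7" --pt "45 -1 -16 -75 0" --pt "45 0 -16 -95 8" --pt "45 0 -16 -95 16"

```text
t: 28.8
tcp_pos: [0.5423, 0.0657, 0.1327]
orientation: [-0.005, -0.309, 0.951, 0.016]
contact_force: [-0.0, -0.0, -0.3]
width: 0.0451
```

Run:
```python
from h import *
t=robot.camera("top");s=robot.camera("side")
for p in plugs(t,(288,163,346,212)):print("top",*p)
go(457.5,-312,120,191)
```

```text
top [ 457.1 -314.3] [57. 29.] 15.1
top [ 510.  -271.4] [213. 178.] -89.3
t 28.9 tcp [540.6  65.8 130.1] yaw 216.3 w 44.9 F [-0.8 -0.5  0.2] -> shift [ 290.7 -255.5    2.5] turn 25.3 q7 2.22
```

Emit:
arm_command --pt "45 36 -32 0 4" --pt "45 72 -64 0 8" --pt "45 108 -96 0 12" --pt "45 144 -128 0 16" --pt "45 180 -160 0 20" --pt "45 216 -192 5 22" --pt "45 252 -224 10 22" --pt "45 288 -254 25 22"

```text
t: 29.7
tcp_pos: [0.4582, -0.3099, 0.0975]
orientation: [-0.01, -0.127, 0.992, 0.014]
contact_force: [0.4, 0.0, -0.4]
width: 0.0451
```

Run:
```python
from h import *
go(457.5,-312,14,194)
```

```text
t 29.7 tcp [ 458.2 -309.9   97.5] yaw 194.6 w 45.1 F [ 0.4  0.  -0.4] -> shift [-0.1 -4.4 83.4] turn 0.6 q7 2.65
```

Emit:
arm_command --pt "45 0 -3 40 0" --pt "40 0 -4 75 0" --pt "40 0 -4 83 0" --pt "40 0 -4 83 0" --pt "10 0 -4 83 0" --pt "10 0 -4 83 0" --pt "10 0 -4 83 0" --pt "10 0 -4 83 0"

```text
t: 30.5
tcp_pos: [0.4585, -0.3119, 0.0159]
orientation: [-0.009, -0.127, 0.992, 0.013]
contact_force: [-0.9, 1.5, 6.7]
width: 0.0245
```

Run:
```python
from h import *
a=np.radians(132.1);r=86
go(594.5+r*np.cos(a),164.5+r*np.sin(a),140,132.1)
```

```text
t 30.5 tcp [ 458.5 -311.9   15.9] yaw 194.6 w 24.5 F [-0.9  1.5  6.7] -> shift [-210.3  506.4 -112.6] turn 62.5 q7 2.73
```

Emit:
arm_command --pt "10 0 0 -20 0" --pt "10 -8 20 -60 5" --pt "10 -25 60 -95 12" --pt "10 -43 104 -115 19" --pt "10 -61 147 -120 26" --pt "10 -79 190 -120 33" --pt "10 -97 233 -120 40" --pt "10 -115 276 -120 47"

```text
t: 31.3
tcp_pos: [0.5027, -0.0164, 0.1428]
orientation: [-0.013, 0.281, 0.96, 0.009]
contact_force: [0.2, -0.6, -0.3]
width: 0.0247
```

Run:
```python
from h import *
a=np.radians(132.1);r=86
go(594.5+r*np.cos(a),164.5+r*np.sin(a),130,132.1)
```

```text
t 31.3 tcp [502.7 -16.4 142.8] yaw 147.3 w 24.7 F [ 0.2 -0.6 -0.3] -> shift [102.9 224.3  18.4] turn 15.2 q7 1.32
```

Emit:
arm_command --pt "10 20 42 0 5" --pt "10 40 86 0 10" --pt "10 60 131 0 15.2" --pt "10 80 176 5 15.2" --pt "10 101 220 15 15.2" --pt "10 102 225 50 15.2" --pt "10 102 225 78 15.2" --pt "10 102 225 82 15.2"

```text
t: 32.1
tcp_pos: [0.5344, 0.2302, 0.0637]
orientation: [-0.016, 0.405, 0.914, 0.006]
contact_force: [-0.3, -0.4, -1.5]
width: 0.0246
```

Run:
```python
from h import *
a=np.radians(132.1);r=86
go(594.5+r*np.cos(a),164.5+r*np.sin(a),44,132.1)
```

```text
t 32.1 tcp [534.4 230.2  63.7] yaw 132.2 w 24.6 F [-0.3 -0.4 -1.5] -> shift [-3.7  0.6 19.6] turn 0.1 q7 0.77
```

Emit:
arm_command --pt "10 -3.5 1 10 0" --pt "10 -3.5 1 19.5 0" --pt "10 -3.5 1 19.5 0" --pt "34 -3.5 1 19.5 0" --pt "34 -3.5 1 19.5 0" --pt "34 -3.5 1 0 0" --pt "34 10 1 -25 0" --pt "0 40 1 -35 0"

```text
t: 32.9
tcp_pos: [0.5117, 0.2579, 0.1028]
orientation: [-0.014, 0.407, 0.913, 0.007]
contact_force: [-0.1, 0.5, -0.7]
width: 0.0291
```

Run:
```python
from h import *
a=np.radians(132.1);r=135
go(594.5+r*np.cos(a),164.5+r*np.sin(a),44,132.1)
s=robot.camera("side")
cv2.imwrite("pics/m.png",cv2.resize(s["frame"][95:195,200:320],None,fx=5,fy=5,interpolation=2))
```

```text
t 32.9 tcp [511.7 257.9 102.8] yaw 132.0 w 29.1 F [-0.1  0.5 -0.7] -> shift [ 8.4 -1.3 59.1] turn -0.1 q7 0.67
```

View pics/m.png

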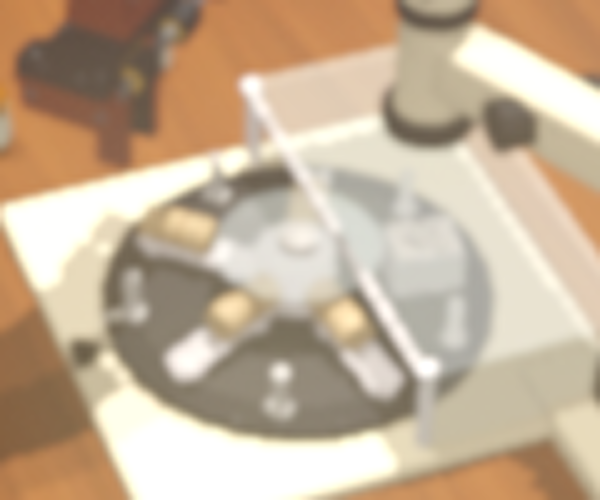

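The fourth plug is in its groove at (183,228), and the mark's post is at the front at (132,285). Now to push the plug home.

Emit:
arm_command --pt "0 10 -1 15 0" --pt "0 10 -1 45 0" --pt "0 10 -1 59 0" --pt "0 10 -1 59 0" --pt "0 -8 -1 59 0" --pt "0 -23 -1 59 0" --pt "0 -31 -1 59 0" --pt "0 -37 -1 59 0"

```text
t: 33.75
tcp_pos: [0.5308, 0.2377, 0.0431]
orientation: [-0.016, 0.404, 0.914, 0.008]
contact_force: [-3.1, 3.8, 3.1]
width: 0.0004
```

Emit:
arm_command --pt "0 -2 0 0 0" --pt "0 -5 0 0 0" --pt "0 -8 0 0 0" --pt "0 -10 0 0 0" --pt "0 -10 0 0 0"

```text
t: 34.25
tcp_pos: [0.5361, 0.2322, 0.0429]
orientation: [-0.018, 0.404, 0.915, 0.009]
contact_force: [-5.9, 5.5, 6.3]
width: 0.0004
```

Emit:
arm_command --pt "0 -3 0 0 0" --pt "0 -6 0 0 0" --pt "0 -7 0 0 0" --pt "0 -7 0 0 0"

```text
t: 34.65
tcp_pos: [0.5367, 0.2326, 0.0429]
orientation: [-0.023, 0.402, 0.915, 0.01]
contact_force: [-14.1, 12.3, 12.6]
width: 0.0002
```

Run:
```python
from h import *
a=np.radians(132.1);r=88
go(594.5+r*np.cos(a),164.5+r*np.sin(a),44,132.1)
a=np.radians(168.1);r=112
go(594.5+r*np.cos(a),164.5+r*np.sin(a),95,168.1)
```

```text
t 34.6 tcp [536.7 232.6  42.9] yaw 132.6 w 0.2 F [-14.1  12.3  12.6] -> shift [-1.2 -2.8 -1.2] turn 0.5 q7 0.81
t 34.6 tcp [536.7 232.6  42.9] yaw 132.6 w 0.2 F [-14.1  12.3  12.6] -> shift [  4.6 -68.6 -52. ] turn -35.5 q7 0.81
```

Emit:
arm_command --pt "0 12 0 -5 0" --pt "0 14 0 -40 0" --pt "26 12 -15 -52 -8" --pt "26 9 -35 -52 -16" --pt "26 6 -55 -52 -24" --pt "26 4 -68.5 -52 -32" --pt "26 4 -68.5 -51 -35.5" --pt "26 4 -68.5 -51 -35.5"

```text
t: 35.45
tcp_pos: [0.4854, 0.1867, 0.0942]
orientation: [-0.018, 0.103, 0.994, 0.017]
contact_force: [0.3, 0.6, 0.2]
width: 0.0258
```

Run:
```python
from h import *
a=np.radians(168.1);r=112
go(594.5+r*np.cos(a),164.5+r*np.sin(a),38,168.1)
```

```text
t 35.5 tcp [485.4 186.7  94.2] yaw 168.2 w 25.8 F [0.3 0.6 0.2] -> shift [-1.6 -0.9 56.2] turn 0.1 q7 1.31
```

Emit:
arm_command --pt "26 -1 0 30 0" --pt "26 -1 0 52 0" --pt "26 -1 0 56 0" --pt "26 -1 0 56 0" --pt "11 -1 0 56 0" --pt "11 -1 0 56 0" --pt "11 -1 0 56 0"

```text
t: 36.15
tcp_pos: [0.4851, 0.1888, 0.0391]
orientation: [-0.018, 0.103, 0.994, 0.017]
contact_force: [-0.7, -0.4, 1.0]
width: 0.0115
```

Emit:
arm_command --pt "11 -0.4 -10 0 -5" --pt "11 -1.8 -20 0 -10.3" --pt "11 -1.8 -20 0 -10.3" --pt "11 -1.8 -20 0 -10.3" --pt "30 -1.8 -20 0 -10.3" --pt "30 -1.8 -20 0 -10.3" --pt "30 -1.8 -20 -35 -10.3" --pt "30 0 10 -70 -5"

```text
t: 36.95
tcp_pos: [0.4886, 0.1923, 0.1094]
orientation: [-0.018, 0.063, 0.998, 0.016]
contact_force: [0.9, -0.1, -0.3]
width: 0.0298
```

Emit:
arm_command --pt "30 5 40 -20 5" --pt "30 15 85 -40 10" --pt "30 20 130 -50 10" --pt "30 20 150 -50 10"

```text
t: 37.35
tcp_pos: [0.4886, 0.3482, 0.1663]
orientation: [-0.019, 0.148, 0.989, 0.017]
contact_force: [0.5, -0.3, -0.2]
width: 0.03
```

Run:
```python
from h import *
go(484,168,100,178)
s=robot.camera("side");t=robot.camera("top")
for i,(u,v) in enumerate([proj(s,[.44,.167,.024]),proj(t,[.44,.167,.024])]):print(u,v)
A=cv2.resize(s["frame"][95:195,200:320],None,fx=5,fy=5,interpolation=2)
u,v=proj(s,[.465,.167,.03]).astype(int)
B=cv2.resize(s["frame"][v-17:v+17,u-20:u+20],(400,340),interpolation=2)
u2,v2=proj(t,[.465,.167,.03]).astype(int)
C=cv2.resize(t["frame"][v2-17:v2+17,u2-20:u2+20],(400,340),interpolation=2)
print("origins",u-20,v-17,u2-20,v2-17)
cv2.imwrite("pics/n.png",np.hstack([B,C]))
cv2.imwrite("pics/n_s.png",s["frame"]);cv2.imwrite("pics/n_t.png",t["frame"])
```

```text
t 37.4 tcp [488.6 348.2 166.3] yaw 163.1 w 30.0 F [ 0.5 -0.3 -0.2] -> shift [ -50.9 -175.4   59.5] turn -14.9 q7 0.92
215.44132230975032 165.08948016434593
195.47459222025716 199.1004393969569
origins 202 144 175 174
```

View pics/n.png

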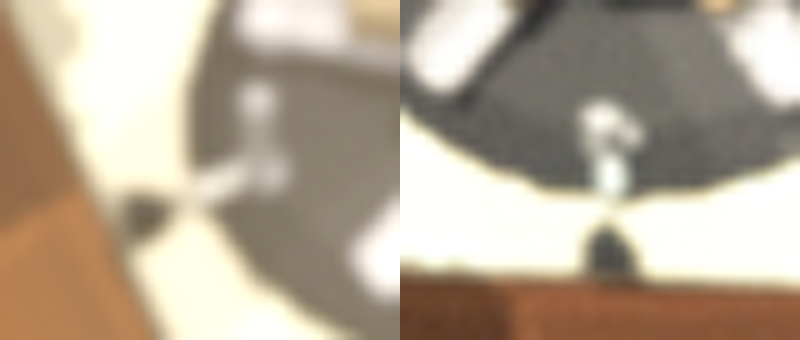

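The top part shows the mark at (613,175) above the pointer at (609,250). The side part shows the mark from (245,170) to (195,192), running on into the pointer at (148,213). It looks lined up, so I'll measure the offset.

Run:
```python
from h import *
s=robot.camera("side");t=robot.camera("top")
def comp(c,box,cond,name):
    x0,y0,x1,y1=box;g=c["frame"][y0:y1,x0:x1].astype(float).mean(2)
    k=8;G=cv2.resize(g,None,fx=k,fy=k,interpolation=2);m=cond(G).astype(np.uint8)
    n,l,st,ce=cv2.connectedComponentsWithStats(m)
    for i in range(1,n):
        if st[i,4]>60:
            u=(ce[i]+.5)/k-.5+[x0,y0];print(name,u.round(2),st[i,2:]/k,(ray(c,*u,.024)*1000).round(1)[:2])
# dark pointer on cream
comp(t,(190,195,201,201),lambda g:g<130,"ptrT")
comp(t,(192,188,200,193),lambda g:g>150,"markT")
comp(s,(212,162,221,170),lambda g:g<120,"ptrS")
T=lambda u,v:(ray(t,(u-400+.5)/10-.5+175,(v+.5)/10-.5+174,.024)*1000).round(1)[:2]
S=lambda u,v:(ray(s,(u+.5)/10-.5+202,(v+.5)/10-.5+144,.024)*1000).round(1)[:2]
print("T mark",T(611,160),T(613,185),"ptr tip",T(609,222),"ptr base",T(609,272))
print("S mark",S(235,175),S(200,190),"ptr tip",S(172,203),"ptr c",S(148,213))
```

```text
ptrT [195.43 198.93] [  4.5    3.75 103.75] [440.6 167.2]
markT [195.41 189.99] [  5.125   5.    142.25 ] [473.4 168.6]
ptrS [215.88 165.38] [ 3.25   3.125 65.75 ] [440.9 165.2]
T mark [475.  167.8] [465.8 166.7] ptr tip [452.2 167.6] ptr base [434.  166.8]
S mark [475.7 172.8] [462.6 170.5] ptr tip [452.  168.3] ptr c [443.1 166.9]
```

Run:
```python
from h import *
s=cv2.imread("pics/n_s.png");t=cv2.imread("pics/n_t.png")
C={n:robot.camera(n) for n in("side","top")}
def cen(n,img,X,rad,z,thr):
    u,v=proj(C[n],X).round().astype(int);x0,y0=u-rad,v-rad
    G=cv2.resize(img[y0:v+rad+1,x0:u+rad+1].astype(np.float32).mean(2),None,fx=8,fy=8,interpolation=2)
    nn,l,st,ce=cv2.connectedComponentsWithStats((G>thr).astype(np.uint8))
    return [( (ray(C[n],*((ce[i]+.5)/8-.5+[x0,y0]),z)*1000).round(1)[:2].tolist(),st[i,4]) for i in range(1,nn) if st[i,4]>80]
for n,img in(("side",s),("top",t)):
    print(n,"knob",cen(n,img,[.5945,.1645,.075],4,.075,200))
    for d in(178.4,250.4):
        a=np.radians(d);print(n,d,"post",cen(n,img,[.5945+.112*np.cos(a),.1645+.112*np.sin(a),.056],3,.056,165))
c=[]
for n,img,b in(("side",s,(195,115,320,190)),("top",t,(150,105,250,200))):
    x0,y0,x1,y1=b;h=cv2.cvtColor(img[y0:y1,x0:x1],cv2.COLOR_BGR2HSV)
    m=((h[...,0]>8)&(h[...,0]<24)&(h[...,1]>65)&(h[...,2]>150)).astype(np.uint8)
    nn,l,st,ce=cv2.connectedComponentsWithStats(m)
    for i in range(1,nn):
        if st[i,4]>8:
            p=ray(C[n],*(ce[i]+[x0,y0]),.054)[:2]*1000
            d=p-([595,167] if n=="side" else [594,162]);print(n,"plug",p.round(),"r",np.hypot(*d).round(),"ang",np.degrees(np.arctan2(d[1],d[0])).round(1)%360,st[i,4])
```

```text
side knob [([592.5, 162.9], np.int32(4905))]
side 178.4 post [([483.9, 169.9], np.int32(691))]
side 250.4 post [([557.5, 60.4], np.int32(1118))]
top knob [([593.5, 164.4], np.int32(5184))]
top 178.4 post [([480.0, 164.9], np.int32(1336))]
top 250.4 post [([553.7, 59.2], np.int32(1347))]
side plug [453. 222.] r 152.0 ang 158.8 1438
side plug [792. 155.] r 197.0 ang 356.6 132
side plug [541. 205.] r 66.0 ang 145.0 44
side plug [541. 126.] r 68.0 ang 217.2 78
side plug [607. 101.] r 67.0 ang 280.2 56
side plug [642. -53.] r 225.0 ang 282.1 130
top plug [705. 320.] r 193.0 ang 55.0 375
top plug [785. 161.] r 191.0 ang 359.8 12
top plug [529. -14.] r 188.0 ang 249.8 372
top plug [613. 226.] r 66.0 ang 73.2 10
top plug [608.  99.] r 64.0 ang 282.7 28
top plug [543. 204.] r 67.0 ang 140.5 43
top plug [540. 126.] r 65.0 ang 213.1 41
top plug [463. 322.] r 207.0 ang 129.3 22
```

```bash
python3 -c "
from h import *
go(0,0,0,0);print(robot.hand_in())"
```

```text
t 37.6 tcp [489.7 339.9 164.4] yaw 162.6 w 29.9 F [-0.4 -0.5  0. ] -> shift [ 358.4 -474.5  169.5] turn 162.6 q7 0.93
the job is handed in; nothing more can be done
None
```

All four plugs from the small black tray are in their own cradles and pushed home, and the turntable is turned so its mark meets the pointer. I handed the job in at 37.6 s with the gripper clear of everything.

**Plugs home:** each push stopped hard at 16–22 N with the finger 88–89 mm from the axis, about 10 mm beyond the home end at 78 mm. In the last pictures the visible halves of all four plugs are centred 64–68 mm from the axis, against about 66.5 mm expected. None was knocked aside during the run.

**Mark at the pointer:** the mark and pointer look lined up in both camera views. The measurements disagree slightly:
- The mark itself reads 0.4–5 mm off, depending on the camera and the point measured.
- The angle taken from the two front plugs reads about +0.8° from the side camera and −1.3° from the top camera.
- I judged this within about 1° and did not nudge it further.

**Other things to know:**
- The wrist gained a slight tilt, up to about 2.5°, from the pushes.
- The fingers brushed something in the tray with about 7 N while gripping the last two plugs, which were still held properly.
- I planned the paths clear of the other things on the desk, but did not measure their positions again at the end.

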